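Close the tablet organiser with one run of the fingertips

ROBOT

A 7-joint arm with a two-finger parallel gripper is mounted at the origin on a cart in front of the work surface, level with it; the furniture and walls round the work are solid. World frame = base frame: x ahead of the robot, y to its left, z up, the work surface at z = 0. Lengths are in mm, angles in rad, forces in N, time in s.
With the tool pointing down it reaches from about 400 to 900 mm from the base axis. Payload 5.6 kg.
Tool frame: the origin (TCP) lies midway between the tips of the shut fingers; the grasp point (between the pads) lies 19 mm behind it; x points along the fingers, y is the direction in which the jaws open and shut, and the axes are right-handed (so a half turn about x gives the same grasp; the last joint's range is limited). The gripper opens to 92 mm and grips with 3 to 60 N. Pads are 20 mm wide; open, the fingers measure 128 mm over their backs; the gripper's body (75 mm by 189 mm) begins 69 mm behind the grasp point.
Start: joints at [-1.274, 0.468, -0.012, 1.603, 0.006, 1.071, -0.056], TCP at [216.685, 612.827, 214.592] pointing down, gripper open.
Joint ranges: [-2.53, 2.53], [-0.31, 2.02], [-1.57, 1.55], [0.28, 2.44], [-1.29, 4.43], [0.15, 1.84], [-2.92, 2.92]. Speed limits (rad/s): [2.57, 2.57, 3.14, 3.14, 3.14, 3.14, 3.14].

INTERFACE

Orientations are given as a rotation vector (axis times angle).
In Python, from cell import robot, grip, kin, viewer gives the robot as it stands. Calls block until the motion is done:
- robot.movep(position, orientation): joint-space move of the TCP to a pose.
- robot.servo_line(position, feed=150, rotation=None): straight line of the TCP; rotation=None keeps the orientation; feed is the mean speed in mm/s.
- robot.goto_joints(angles): joint-space move.
- grip(opening, newtons=None): opening from 0.0 (shut) to 1.0 (fully open); newtons is the grip in N (None keeps the last); returns when the fingers have stopped.
- robot.hold(seconds).
- kin.ik(position, orientation): joint angles nearest the present ones, or None.
- robot.observe(): the state.
- viewer.read_camera(name): name is "side" or "top"; returns the picture (480x640x3 uint8, red, green, blue); there is no depth.
- viewer.camera_info(name): a dict with "camera_matrix" (3x3 intrinsics, pixels), "k1" (the pictures are not rectified: a ray, as slopes to the right and down, at radius r is drawn at 1 + k1 r^2 times it, then the intrinsics apply), "R" (3x3) and "t" (3): a world point X has camera coordinates R X + t. Camera axes: x right, y down, z forward; pixel columns grow to the right and rows downward; lengths in mm; the calibration is good to about 2 mm. A picture is of the moment at which its call begins. camera_info takes no time and is no camera call.
A pose or a line that the arm cannot do raises robot.IKError and nothing moves.
- robot.job_done(): hands the job in, once; it reports no verdict.
Trained networks look in the newest picture that a camera, given by its name, has taken for a name from the list of things; names that differ only in an ending like _2 or _b are one class to them, and where a whole thing is asked for, a point or a joint stands for the part that bears it (a point fixed in the world has none). Each returns a list of dicts, best first, with "confidence" (0 to 1); they miss things now and then, are a little off and sometimes report something else, mostly with a low value. They report only what shows in the picture. A call takes as long as a camera call.
- viewer.silhouettes(name, camera): "mask" (480x640 bool, what is visible of it).
- viewer.pinpoint(name, camera): "at" ([x, y, z] in mm, in the coordinates of the camera as it stood for that picture, good to about 4 mm: a listed point, or the origin of a listed thing).
The state is a dict: "t": time; "joints": joint angles; "joint_velocities": joint speeds; "joint_torque": joint torques, N m; "tcp_pos": TCP position; "tcp_rot": TCP orientation; "contact_force": force on the tool from outside, world axes, zero at the start; "wrist_torque": the same for the moment, N m; "grip_width": opening from 0.0 (shut) to 1.0 (fully open).
Only numpy, scipy, OpenCV 4.12 (cv2) and the standard library are available. Lean on these libraries where they do the work, as an engineer would, in place of code of your own. Each camera call takes 0.05 s, during which the arm holds its last target.

TASK

The five lids of the tablet organiser have been left open: start with your fingertips on the flat blank end of the box, from which all the lids lean away, and run them lightly along the top of the box in one pass, so that each lid in turn folds down ahead of them and all five end shut, one after the other. Do not raise the fingers away from the box part-way; do not grip, lift or tip the box or push it from its place, do not press hard, and leave the cup, the garlic and the teaspoon alone. Then move clear.

Things in the scene. Friction and masses are not known exactly. Their poses are not given: they have to be found in the camera images.
- tablet_box: loose white tablet organiser, a low box 181 mm long, 40 wide, 30 high with lids shut, about 0.45 kg: five compartments in a row, each with a grey lid standing open, and a flat solid end before lid 1. Origin: centre of underside; z up; x along the row from lid 1 to lid 5. Each lid is hinged at the -x side of its compartment and leans open towards +x; it may face any way
- row_start (a point): point on the box's long centre line, level with the top of the shut lids (30 mm above the worktop), at the hinge of lid 1; before it (-x) lies the flat blank end of the box, 24 mm long and just as high, free for touching down. The box slides on the worktop if pressed hard while the fingers move. Axes as the box
- row_end (a point): point on the box's long centre line, level with the top of the shut lids, at the free edge of lid 5, 150 mm from row_start. Axes as the box
- lid1 (a joint): hinge of lid 1 (counted along the row from row_start): flat flap 28 mm long, 38 wide, 4 thick, hinge 0 mm from row_start along the row, 26 mm above the worktop; 0 = shut and level, grows to 1.5 rad as it opens; starts between 0.5 and 1.1; light, but stays as left (0.1 N at the edge moves it)
- lid2 (a joint): hinge of lid 2: flat flap 28 mm long, 38 wide, 4 thick, hinge 30 mm from row_start along the row, 26 mm above the worktop; 0 = shut and level, grows to 1.5 rad as it opens; starts between 0.5 and 1.1; light, but stays as left (0.1 N at the edge moves it)
- lid3 (a joint): hinge of lid 3: flat flap 28 mm long, 38 wide, 4 thick, hinge 60 mm from row_start along the row, 26 mm above the worktop; 0 = shut and level, grows to 1.5 rad as it opens; starts between 0.5 and 1.1; light, but stays as left (0.1 N at the edge moves it)
- lid4 (a joint): hinge of lid 4: flat flap 28 mm long, 38 wide, 4 thick, hinge 90 mm from row_start along the row, 26 mm above the worktop; 0 = shut and level, grows to 1.5 rad as it opens; starts between 0.5 and 1.1; light, but stays as left (0.1 N at the edge moves it)
- lid5 (a joint): hinge of lid 5: flat flap 28 mm long, 38 wide, 4 thick, hinge 120 mm from row_start along the row, 26 mm above the worktop; 0 = shut and level, grows to 1.5 rad as it opens; starts between 0.5 and 1.1; light, but stays as left (0.1 N at the edge moves it)
- mug_1: a loose small cream coffee cup with a handle, 58x82x49 mm, standing on the other side of the sink from the organiser (a tall tap stands behind the sink, at x 0.83, y -0.04, its spout reaching over it: the way across in front, near x 0.44, is free from 0.2 m up); origin: centre of its underside; leave it alone
- garlic: a loose garlic bulb, 55 mm across and high, on the strip in front of the sink; origin: centre of its underside; leave it alone
- spoon: a loose teaspoon, 136x28x13 mm, lying on the strip in front of the sink; origin: centre of its underside; leave it alone

How it is judged (in metres and radians):
On the way, in this order (a step that is already met when the one before it is completed fails the run):
1. lid 1 is shut (its free edge within about 4 mm of level), by the touch of the run (value of joint lid1 below 0.15 rad), for 0.05 s.
2. lid 2 is shut (its free edge within about 4 mm of level), by the touch of the run (value of joint lid2 below 0.15 rad), for 0.05 s.
3. lid 3 is shut (its free edge within about 4 mm of level), by the touch of the run (value of joint lid3 below 0.15 rad), for 0.05 s.
4. lid 4 is shut (its free edge within about 4 mm of level), by the touch of the run (value of joint lid4 below 0.15 rad), for 0.05 s.
5. lid 5 is shut (its free edge within about 4 mm of level), by the touch of the run (value of joint lid5 below 0.15 rad), for 0.05 s.
At the end, for the whole second after the job is handed in: All five lids shut to within 0.15 rad (free edge within about 4 mm of level); the organiser flat on the worktop, at rest and within 40 mm of where it stood; cup, garlic and spoon within 20 mm of where they stood (value of joint each of lid1, lid2, lid3, lid4, lid5 below 0.15 rad and distance of tablet_box from where it was at the start of the episode below 0.04 m and angle between tablet_box's own z axis and vertical below 0.05 rad and height (world z) of tablet_box below 0.006 m and linear speed of tablet_box below 0.01 m/s and distance of each of mug_1, garlic, spoon from where it was at the start of the episode below 0.02 m); the robot touches nothing.
It fails at once if the organiser is lifted (12 mm) or tipped (0.2 rad) (height (world z) of tablet_box above 0.012 m or angle between tablet_box's own z axis and vertical above 0.2 rad).
It fails at once if the organiser is pushed more than 40 mm from its place (distance of tablet_box from where it was at the start of the episode above 0.04 m).
It fails at once if the fingers press on the organiser with more than 40 N (contact force between the fingers and tablet_box above 40 N).
It fails at once if the fingers are raised away from the box (grasp point more than 130 mm above the worktop) when lid 1 is shut but lid 5 is still open (value of joint lid1 below 0.15 rad and value of joint lid5 above 0.15 rad and height (world z) of the grasp point above 0.13 m).
It fails at once if the cup, garlic or spoon is moved more than 20 mm (distance of any of mug_1, garlic, spoon from where it was at the start of the episode above 0.02 m).
It also fails if it takes over 45 s, if anything falls off the work surface, if the arm or the gripper's body presses on something with over 40 N, if the wrist force passes 120 N, or if a joint passes its speed limit or range.

## Working session

There is one attempt and no reset: what is moved stays moved. The work goes in short steps, each a Python script; the robot and the scene stay as the last script left them, time stands still between calls to the robot, and variables do not carry over. Pictures are saved under pics/ and viewed, and the job is handed in when it is done.

```bash
ls; mkdir -p pics; cat > h.py <<'E'
import numpy as np, cv2
from cell import robot, grip, kin, viewer
def toworld(p,cam):
    i=viewer.camera_info(cam); return np.array(i["R"]).T@(np.array(p)-np.array(i["t"]))
def proj(X,cam):
    i=viewer.camera_info(cam); c=np.array(i["R"])@np.array(X,float)+np.array(i["t"])
    s=c[:2]/c[2]; s=s*(1+i["k1"]*(s@s)); K=np.array(i["camera_matrix"]); return K[:2,:2]@s+K[:2,2]
def ray(uv,cam,z):
    i=viewer.camera_info(cam); K=np.array(i["camera_matrix"]);R=np.array(i["R"]);t=np.array(i["t"])
    d=np.linalg.solve(K[:2,:2],np.array(uv,float)-K[:2,2]); s=d.copy()
    for _ in range(30): s=d/(1+i["k1"]*(s@s))
    v=R.T@np.array([s[0],s[1],1]); o=-R.T@t
    return o+v*(z-o[2])/v[2]
def save(cam,name):
    im=viewer.read_camera(cam); cv2.imwrite(f"pics/{name}.png",im[:,:,::-1]); return im
E
python3 - <<'E'
from h import *
print(robot.observe())
for c in("top","side"):
    save(c,c+"1")
    for n in("row_start","row_end","tablet_box","mug_1","garlic","spoon"):
        for d in viewer.pinpoint(n,c)[:2]:
            w=toworld(d["at"],c);print(c,n,round(d["confidence"],2),w.round(1),proj(w,c).round())
E
```

```text
pics
{'t': 0.0, 'joints': array([-1.27404328,  0.46839113, -0.0116054 ,  1.60361685,  0.00606447,
        1.07137243, -0.05630643]), 'joint_velocities': array([-0.0007299 ,  0.00019898,  0.00060416, -0.00216808, -0.00098146,
       -0.00145862,  0.00095499]), 'joint_torque': array([ 4.13183188e-04, -5.20573175e+01, -1.29579098e-02, -2.43744832e+01,
       -5.68456831e-02,  1.74987211e-02,  1.94428749e-04]), 'tcp_pos': array([216.50588668, 612.27336959, 213.63411111]), 'tcp_rot': array([ 0.26526223,  1.55441993, -0.26802331]), 'contact_force': array([-0.10865292, -1.13963397, -0.01149177]), 'wrist_torque': array([ 0.00054444, -0.07329245,  0.00564243]), 'grip_width': 0.9981134247122371}
top row_start 0.58 [ 571.2 -382.6   32.1] [441. 219.]
top row_end 0.8 [ 417.2 -401.7   28.1] [449. 275.]
top tablet_box 0.77 [ 501.8 -393.2   -4.9] [442. 246.]
top mug_1 0.61 [ 5.001e+02  2.961e+02 -4.000e-01] [191. 244.]
top garlic 0.62 [428.1  72.3   4.1] [272. 271.]
top spoon 0.5 [421.7 -98.6  -1.7] [335. 274.]
side row_start 0.61 [ 572.3 -380.7   34. ] [290. 210.]
side tablet_box 0.72 [ 507.2 -389.2    1.4] [310. 218.]
side mug_1 0.86 [501.3 298.    2.7] [335. 334.]
side garlic 0.84 [431.8  80.9   1.3] [355. 281.]
side spoon 0.48 [417.3 -98.6   1.1] [350. 251.]
```

```bash
python3 - <<'E'
from h import *
a=cv2.imread("pics/top1.png");b=cv2.imread("pics/side1.png")
cv2.imwrite("pics/t_crop.png",cv2.resize(a[190:310,390:500],None,fx=5,fy=5,interpolation=2))
cv2.imwrite("pics/s_crop.png",cv2.resize(b[170:260,250:370],None,fx=6,fy=6,interpolation=2))
E
```

```text
(no output)
```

View pics/top1.png

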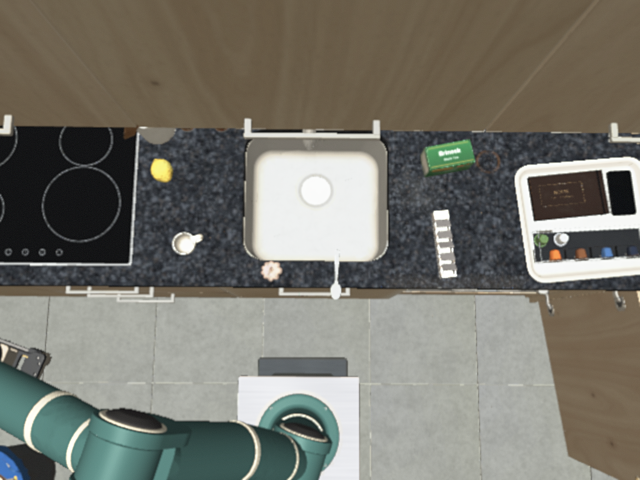

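View pics/side1.png

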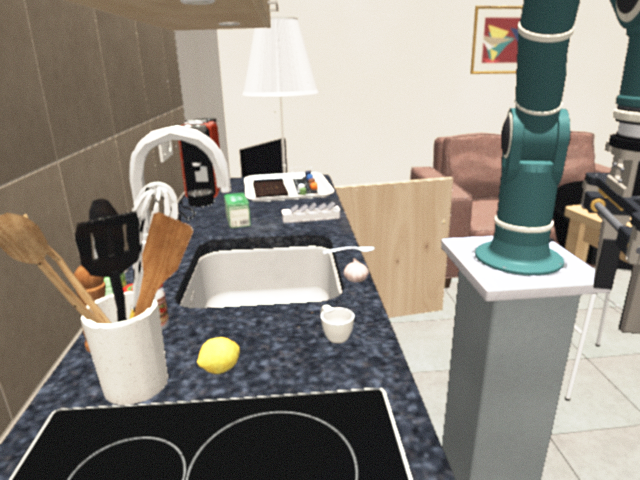

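```bash
sleep 1
```

```text
(no output)
```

View pics/t_crop.png

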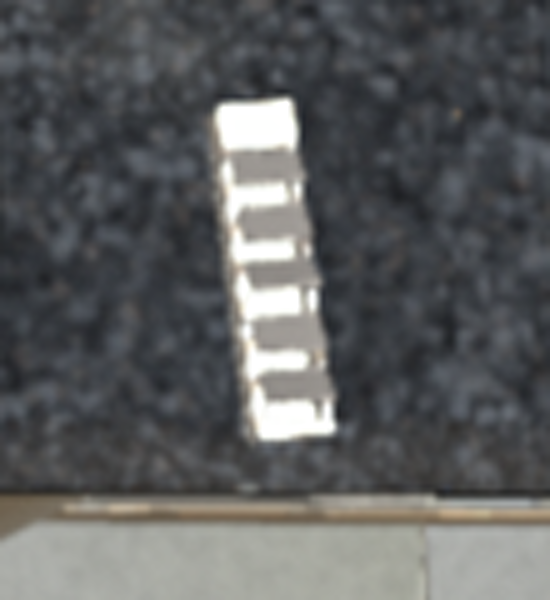

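View pics/s_crop.png

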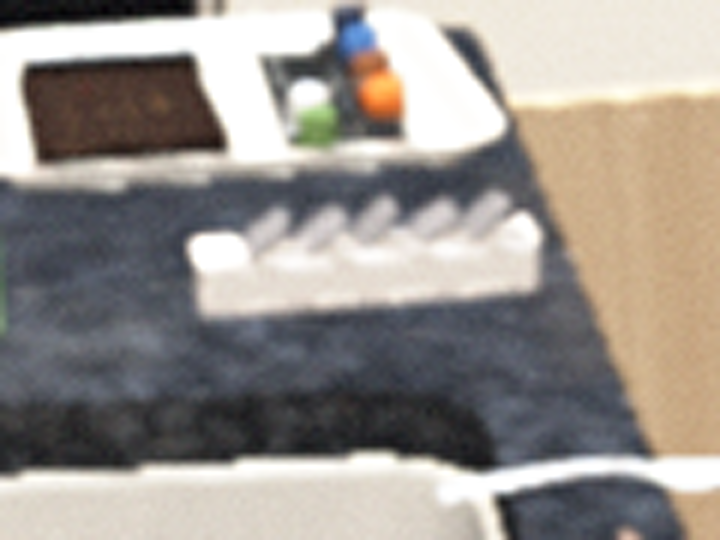

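The blank end is the far end, near top pixel (441,215). The row runs towards the robot and ends near (449,277), and all the lids lean that way. Next I'll check the corners against the known sizes.

```bash
python3 - <<'E'
from h import *
from scipy.spatial.transform import Rotation as Ro
P=[ray(p,"top",30) for p in [(433,211),(449,209.7),(457,276.6),(441.8,278)]]
for p in P: print(p.round(1))
print(np.linalg.norm(P[0]-P[1]),np.linalg.norm(P[2]-P[1]),np.mean(P,0))
for c in ("top","side"):
  viewer.read_camera(c)
  m=viewer.silhouettes("tablet_box",c)
  if m:
    k=m[0]["mask"].astype(np.uint8); r=cv2.minAreaRect(np.argwhere(k)[:,::-1].astype(np.float32)); print(c,m[0]["confidence"],k.sum(),cv2.boxPoints(r))
    if c=="top":
      for q in cv2.boxPoints(r): print(ray(q,"top",20).round(1))
for n in ("row_start","row_end","tablet_box"):
  for c in("top","side"):
    viewer.read_camera(c)
    for d in viewer.pinpoint(n,c)[:1]: print(n,c,round(d["confidence"],2),toworld(d["at"],c).round(1))
print(Ro.from_rotvec(robot.observe()["tcp_rot"]).as_matrix().round(2))
d=np.array([-.992,-.123,0]);
for s in(1,-1):
  x=np.array([0,0,-1.]);y=s*np.array([-d[1],d[0],0]);R=np.c_[x,y,np.cross(x,y)]; rv=Ro.from_matrix(R).as_rotvec()
  for p in [(585,-380,60),(400,-403,31),(440,0,300),(420,-380,200)]: print(s,p,kin.ik(p,rv))
E
```

```text
[ 592.5 -361.8   30. ]
[ 596.6 -405.6   30. ]
[ 414.2 -422.1   30. ]
[ 410.  -381.3   30. ]
43.93918815261614 183.21882688764975 [ 503.34121022 -392.70707809   30.        ]
top 0.72 1139 [[431.0616  211.49232]
 [448.6616  209.29231]
 [456.96927 275.75385]
 [439.3693  277.95386]]
[ 593.3 -358.7   20. ]
[ 600.  -407.2   20. ]
[ 417.5 -424.7   20. ]
[ 411.1 -377.    20. ]
side 0.96 824 [[281.95294 205.38823]
 [338.46472 201.04115]
 [339.74707 217.71175]
 [283.2353  222.05882]]
row_start top 0.75 [ 568.4 -383.5   31.8]
row_start side 0.94 [ 569.7 -380.1   34.4]
row_end top 0.59 [ 420.4 -399.1   28.9]
row_end side 0.84 [ 425.2 -398.7   30.6]
tablet_box top 0.71 [ 504.5 -392.9   -7. ]
tablet_box side 0.55 [ 501.5 -389.9   -4. ]
[[ 0.    0.33  0.94]
 [ 0.    0.94 -0.33]
 [-1.    0.    0.  ]]
1 (585, -380, 60) [-0.14375187  1.0424701   1.14248832  1.62377564 -1.01829549  1.17570443
 -0.19829625]
1 (400, -403, 31) [ 0.23025507  0.67162188  0.66093786  1.95683926 -0.61543625  0.72300895
 -0.18289263]
1 (440, 0, 300) [-0.88569672 -0.03316111  0.81266131  2.02229747  0.0264713   1.14223259
 -1.53174666]
1 (420, -380, 200) [-0.19908047  0.61925789  1.23512554  1.87773757 -0.65162443  1.12818751
 -0.16472637]
-1 (585, -380, 60) [ 0.15707038  0.7731142   0.56066571  1.60335246 -0.49006844  0.90912974
  2.59032977]
-1 (400, -403, 31) [ 0.40942373  0.61115431  0.41541546  1.94552099 -0.38590381  0.66268896
  2.76019692]
-1 (440, 0, 300) [-0.61199075 -0.01250071  0.54056982  2.01083193  0.00707509  1.14148865
  1.61975826]
-1 (420, -380, 200) [-0.11479204  0.51690366  1.06563022  1.87413031 -0.5183426   1.06108513
  2.85502035]
```

Corners, masks and points agree: centre about (503.6,-391.8), row direction about 6° off −x, sizes 183×44 mm against 181×40. Moving now: shut the fingers, retract, swing round in front of the tap, and hover over the blank end.

```bash
cat >> h.py <<'E'
from scipy.spatial.transform import Rotation as Ro
a=np.radians(6.0); D=np.array([-np.cos(a),-np.sin(a),0]); C=np.array([503.6,-391.8,0])
_y=np.array([-D[1],D[0],0]);_x=np.array([0,0,-1.])
RV=Ro.from_matrix(np.c_[_x,_y,np.cross(_x,_y)]).as_rotvec()
def at(s,z): return C+D*s+np.array([0,0,z])
E
python3 - <<'E'
from h import *
grip(0.0,10)
o=robot.observe(); p=o["tcp_pos"]; u=p[:2]/np.hypot(*p[:2])
q=np.array(kin.ik([*(u*480),300],o["tcp_rot"]));print(q.round(2))
assert abs(q[2])<.5
robot.goto_joints(q)
q2=q.copy(); q2[0]+=1.95
for d7 in(-.68,.68):
    pass
robot.goto_joints(q2)
o=robot.observe();print(o["t"],o["tcp_pos"],o["joints"].round(2))
print(kin.ik(at(-80,120),RV))
E
```

```text
[-1.27  0.09 -0.03  1.9   0.    1.15 -0.07]
6.425 [ 361.79239211 -315.43250631  299.9907702 ] [ 0.68  0.09 -0.03  1.9   0.    1.15 -0.07]
[ 0.53604737  0.64182859 -0.00347366  1.54533509  0.0025485   0.9544334
 -0.93428484]
```

```bash
python3 - <<'E'
from h import *
robot.movep(at(-80,120),RV)
robot.servo_line(at(-80,60),feed=100)
robot.hold(0.2)
o=robot.observe();print(o["t"],o["tcp_pos"]-at(-80,60),o["joints"].round(2),o["contact_force"].round(2),o["grip_width"])
save("side","side2"); im=save("top","top2")
a=cv2.imread("pics/side2.png");b=cv2.imread("pics/top2.png")
cv2.imwrite("pics/c2.png",np.hstack([cv2.resize(a[150:250,250:370],(400,333)),cv2.resize(b[190:290,390:510],(400,333))]))
E
```

```text
8.5 [ 0.4985121  -0.29888896  0.85862851] [ 0.54  0.71 -0.    1.57  0.    0.86 -0.94] [0.31 0.45 0.13] 0.004738646439314961
```

View pics/c2.png

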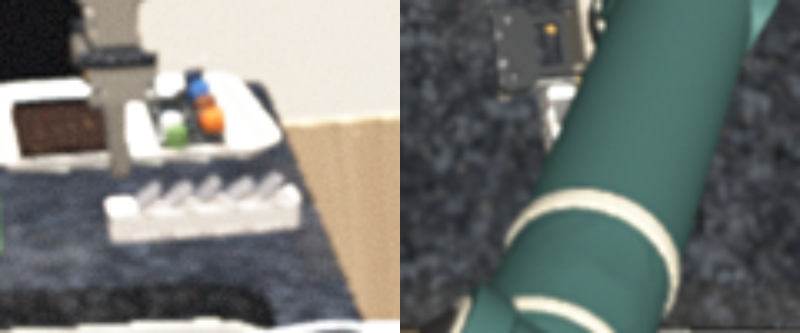

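The fingers hang over the blank end: tips at crop (120,172), blank end at (122,205). Now touch down in small steps.

```bash
python3 - <<'E'
from h import *
robot.servo_line(at(-80,34),feed=40)
robot.hold(0.15)
f0=robot.observe()["contact_force"]; z=34
print(f0.round(2),robot.observe()["tcp_pos"][2])
while z>27.5:
    z-=0.4; robot.servo_line(at(-80,z),feed=10); robot.hold(0.08)
    o=robot.observe(); f=o["contact_force"]-f0
    print(round(z,1),o["tcp_pos"].round(2),f.round(2),o["t"])
    if f[2]>1.2: break
E
```

```text
[ 0.78 -0.15 -0.45] 34.41625728265445
33.6 [ 583.16 -383.45   33.65] [-1.52 -0.04  0.63] 9.8833
33.2 [ 583.16 -383.43   33.19] [-0.78  0.72 -0.02] 10.2167
32.8 [ 583.17 -383.45   32.8 ] [-0.53  0.2   0.49] 10.55
32.4 [ 583.15 -383.45   32.39] [-0.9   0.4   0.41] 10.8833
32.0 [ 583.13 -383.42   31.98] [-0.37  0.42  0.36] 11.2167
31.6 [ 583.17 -383.46   31.61] [-0.43  0.25  1.28] 11.55
```

```bash
python3 - <<'E'
from h import *
z=31.6
def favg():
    L=[]
    for _ in range(6):
        robot.hold(0.03); L.append(robot.observe()["contact_force"])
    return np.mean(L,0)
print(favg())
while z>28.5:
    z-=0.4; robot.servo_line(at(-80,z),feed=10)
    f=favg(); o=robot.observe()
    print(round(z,1),o["tcp_pos"].round(2),f.round(2),o["t"])
    if f[2]>1.5: break
E
```

```text
[ 0.47743599 -0.26392714 -0.01308016]
31.2 [ 583.16 -383.43   31.19] [ 0.19 -0.13  0.04] 12.2
30.8 [ 583.17 -383.46   30.82] [-0.13 -0.04  0.07] 12.65
30.4 [ 583.27 -383.51   30.54] [-0.06  0.07  1.05] 13.1
30.0 [ 583.27 -383.5    30.49] [-1.59  0.86  4.97] 13.55
```

Contact is at TCP z≈30.5, as it must be. Now the run at a light touch, watching the force.

```bash
python3 - <<'E'
from h import *
z=30.5
robot.servo_line(at(-80,z),feed=10)
s=-80
while s<88:
    s=min(s+14,88); robot.servo_line(at(s,z),feed=50)
    o=robot.observe(); f=o["contact_force"]; print(s,(o["tcp_pos"]-at(s,0)).round(2),f.round(2),round(o["t"],2))
    if f[2]>8 or np.hypot(f[0],f[1])>8: print("STOP");break
save("side","side3")
b=cv2.imread("pics/side3.png");cv2.imwrite("pics/c3.png",cv2.resize(b[150:250,250:370],None,fx=6,fy=6,interpolation=2))
E
```

```text
-66 [-1.4  -0.48 30.53] [-2.37  0.12  4.98] 14.23
-52 [-1.23 -0.33 30.48] [-2.28 -0.14  3.38] 14.67
-38 [-1.09 -0.22 30.49] [-2.28  1.07  3.45] 15.1
-24 [-1.21 -0.26 30.47] [-2.98  1.34  3.93] 15.53
-10 [-1.1  -0.24 30.49] [-2.66  0.59  3.23] 15.97
4 [-1.28 -0.31 30.45] [-3.15 -0.82  3.78] 16.4
18 [-1.03 -0.18 30.47] [-2.06 -0.16  3.59] 16.83
32 [-1.32 -0.33 30.45] [-3.09 -0.51  4.13] 17.27
46 [-0.89 -0.1  30.46] [-1.57  0.34  3.05] 17.7
60 [-1.16 -0.31 30.46] [-2.8  -0.48  2.49] 18.13
74 [-0.84 -0.19 30.47] [-2.17  0.77  1.37] 18.57
88 [-0.75 -0.19 30.49] [-1.22 -0.48  0.76] 19.0
```

View pics/c3.png

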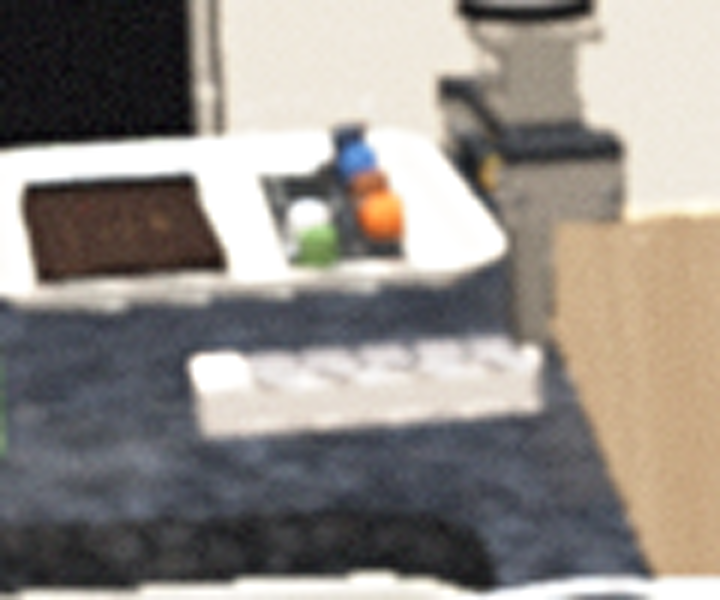

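All five lids look level (crop y≈345–370), and the box's left edge is still at crop x≈190, as before. I'll lift a little, check again, then clear.

```bash
python3 - <<'E'
from h import *
robot.servo_line(at(92,32),feed=30)
robot.servo_line(at(92,95),feed=80)
save("side","side4"); save("top","top4")
b=cv2.imread("pics/side4.png");t=cv2.imread("pics/top4.png");cv2.imwrite("pics/c4.png",np.hstack([cv2.resize(b[190:230,270:350],(400,300),interpolation=2),cv2.resize(t[190:290,390:510],(400,300))]))
print(robot.observe()["t"])
E
```

```text
20.375
```

View pics/c4.png

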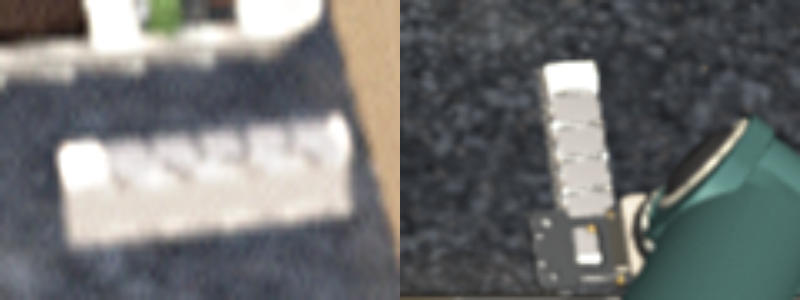

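All five lids lie flush. Retreating straight up, then checking the box pose.

```bash
python3 - <<'E'
from h import *
robot.servo_line(at(92,260),feed=150)
q=robot.observe()["joints"].copy(); q[0]-=0.5; robot.goto_joints(q)
save("top","top5"); save("side","side5")
t=cv2.imread("pics/top5.png");b=cv2.imread("pics/side5.png")
cv2.imwrite("pics/c5.png",np.hstack([cv2.resize(t[190:310,390:500],(400,436),interpolation=2),cv2.resize(b[190:230,270:350],(400,436),interpolation=2)]))
for c in("top","side"):
  for n in("tablet_box","mug_1","garlic","spoon"):
    for d in viewer.pinpoint(n,c)[:1]: print(c,n,toworld(d["at"],c).round(1))
print(robot.observe()["t"],robot.observe()["tcp_pos"])
E
```

```text
top tablet_box [ 502.7 -394.3   -2.9]
top garlic [424.6  74.1   1.2]
top spoon [ 421.7 -102.2    1.7]
side tablet_box [ 504.7 -389.9   -2.3]
side mug_1 [501.4 297.5   1.1]
side garlic [431.6  77.7  -0.7]
side spoon [416.5 -97.5  -0. ]
23.225 [ 553.41120285 -154.81953064  259.01329113]
```

View pics/c5.png

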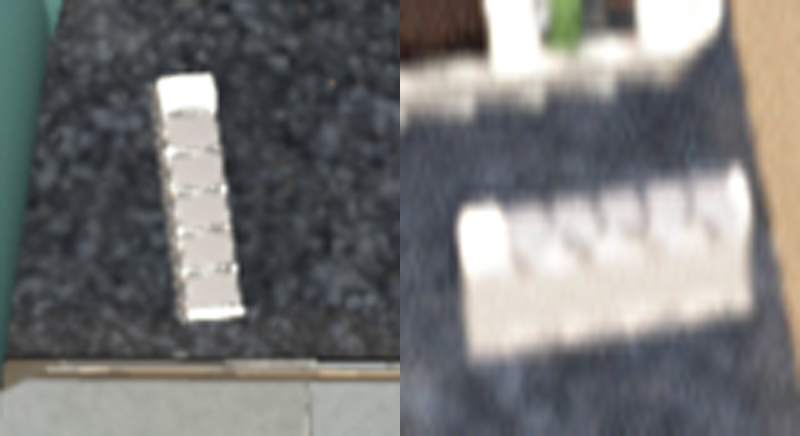

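Five grey lids are shut, with equal spacing in the top crop (y 110–305), and the box and the other things are where they stood.

```bash
python3 - <<'E'
from h import *
robot.job_done()
E
```

```text
the job is handed in; nothing more can be done
```

All five lids are shut, and I handed the job in at about 23 s of the 45 s allowed. `robot.job_done()` gives no verdict, so this rests on my own checks.

- **Run:** I touched down with shut fingers on the blank end, meeting it at TCP z ≈ 30.5 mm. I then ran along the row in one pass without raising the fingers, and moved up and clear afterwards. The force readings, taken every 14 mm, were 1–5 N down and about 3 N sideways.
- **Lids:** The last top and side pictures show all five lids level and evenly spaced.
- **Positions:** The box, garlic and spoon are within about 5 mm of where they stood, which is about the measuring error. The cup was found only by the side camera in the last look; that reading agreed to under 2 mm.
- **Loose ends:** The touch-down force was noisy by about 1 N and gave one false hint of contact at z = 31.6 mm, which averaging cleared up. My picture corners gave a box of 183 × 44 mm against the stated 181 × 40 mm, within the error of the pixel readings.

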